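# Book a returned part in and put it in the returns tin

### The job

With the tall carton still standing on the mat in front of the hand scanner, squeeze the scanner's trigger fully against its grip and let it spring back. Then take the carton and lower it, bottom end first, down into the leaning returns tin until you feel it touch what is already in there, and let go of it gently: do not drop it in or press hard. Leave the tumbler, the tape roll and the stapler where they are.

Things in the scene. Friction and masses are not known exactly. Their poses are not given: they have to be found in the camera images.
- carton: Tall plain cardboard carton with a paper label on its +y face, 60 (its x) x 36 (its y) x 130 mm (its z), 0.18 to 0.35 kg, stiff. Stands upright on the mat. Origin: centre of its underside, z up the carton. Can be gripped across the 36 mm side near its top.
- station: Fixed scanning station, left or right: plate 170 x 266 x 6 mm. Origin on the table; x away from the robot, y left. A hand scanner is clamped on its side at height 75 mm: head x 5 to 67, y -7 to 120, top at 103 mm, nose to -y, towards the mat. Its grip, a bar 32 mm wide (y 69 to 101) and 32 mm thick, sticks out towards the robot to x = -111 mm, only the plate below it.
- mat (a point): Middle of the 100 x 80 mm rubber mat on the station's plate, 8 mm above the table, at x = 30, y = -90 mm of the station; the carton stands within about 10 mm of it. Axes as the station's.
- trigger (a joint): Scanner's black trigger, a lever 56 mm long, 10 thick, 22 high, on the grip's -y side; vertical hinge at the head end (station x 0, y 60, height 75 mm). 0 = released, standing out 0.25 rad (57 mm over lever and grip, 40 mm from the hinge); 0.25 rad = fully squeezed, parallel to the grip (46 mm over both); over 0.18 counts. Springs back; 2 N starts it, 6 N completes it there.
- squeeze (a point): Midway between the fully squeezed trigger's outer face and the back of the grip (each 23 mm away along y), 40 mm from the trigger's hinge, at the grip's mid-height. Fixed on the station, axes as the station's: x along the grip to the head, y across it (the squeezing direction), z up. Free from above.
- cradle: Fixed wooden cradle that holds the returns tin, base 200 x 140 x 10 mm; left or right on the table, turned by up to 0.25 rad. Origin: on the table, 60 mm nearer the robot than the base's middle; x away from the robot. All of it is lower than the tin's mouth.
- tin: Returns tin: grey open rectangular tin fixed in the cradle, leaning 30 degrees towards the robot, mouth up and towards the robot. Inside 76 (x) x 100 mm (y, level), walls 4, 155 tall. Origin: centre of its underside; z along its leaning axis, out of the mouth. Flat cartons in it make a firm level bed square to its axis, somewhere 70 to 120 mm below the rim, not measured.
- tin_mouth (a point): Centre of the tin's mouth, in the plane of its rim, about 167 mm above the table. Axes as the tin's: z out of the tin along its leaning axis, y level across the 100 mm width, x across the 76 mm width. The bed of cartons down inside is slightly springy: it gives about 1 mm for every 3 N of push.
- tumbler: Bystander: steel drinking tumbler with a lid, 74 mm diameter, 162 mm tall. Origin: centre of its underside.
- tape: Bystander: empty tape-roll core lying flat, 90 mm diameter, 48 mm tall. Origin: centre of its underside.
- stapler: Bystander: stapler, 50 x 120 mm, 44 mm tall. Origin: centre of its underside, long side along its y.
Not all that is in view belongs to the job. Leave any green, pink or purple look-alike of the carton alone.

How it is judged (in metres and radians):
On the way, in this order (a step that is already met when the one before it is completed fails the run):
1. the trigger is squeezed fully while the carton stands upright on the mat (value of joint trigger above 0.18 rad and horizontal distance between carton and mat below 0.045 m and angle between carton's own z axis and vertical below 0.15 rad and height (world z) of carton below 0.02 m), for 0.1 s.
2. the trigger has sprung back (value of joint trigger below 0.05 rad), for 0.1 s.
3. the carton, still held in the fingers, has its bottom end at least 50 mm down in the tin (contact force between the fingers and carton above 0.5 N and z of carton in the frame of tin_mouth below -0.05 m and x of carton in the frame of tin_mouth between -0.034 and 0.034 m and y of carton in the frame of tin_mouth between -0.046 and 0.046 m), for 0.1 s.
At the end, for the whole second after the job is handed in: The carton rests in the tin, released and still, its bottom end at least 60 mm below the rim and within the walls, in line with the tin within 0.35 rad (20 degrees); the trigger is released (below 0.05 rad) (z of carton in the frame of tin_mouth below -0.06 m and x of carton in the frame of tin_mouth between -0.034 and 0.034 m and y of carton in the frame of tin_mouth between -0.046 and 0.046 m and angle between the z axis of carton and the z axis of tin, either way round below 0.35 rad and contact force between carton and tin above 0.3 N and contact force between the fingers and carton below 0.1 N and linear speed of carton below 0.02 m/s and value of joint trigger below 0.05 rad); the robot touches nothing.
It fails at once if the carton is dropped: faster than 0.35 m/s with its bottom end inside the tin (a fall of more than about 10 mm) (z of carton in the frame of tin_mouth between -0.16 and -0.002 m and x of carton in the frame of tin_mouth between -0.034 and 0.034 m and y of carton in the frame of tin_mouth between -0.046 and 0.046 m and linear speed of carton above 0.35 m/s).
It fails at once if the carton is pressed against the tin or its contents with more than 30 N (contact force between carton and tin above 30 N).
It fails at once if the tumbler is moved by more than 30 mm (distance of tumbler from where it was at the start of the episode above 0.03 m).
It fails at once if the tape is moved by more than 30 mm (distance of tape from where it was at the start of the episode above 0.03 m).
It fails at once if the stapler is moved by more than 30 mm (distance of stapler from where it was at the start of the episode above 0.03 m).
It also fails if it takes over 64 s, if anything falls off the work surface, if the arm or the gripper's body presses on something with over 40 N, if the wrist force passes 120 N, or if a joint passes its speed limit or range.

### The arm

A 6-joint arm with a two-finger parallel gripper is mounted at the origin on the work surface. World frame = base frame: x ahead of the robot, y to its left, z up, the work surface at z = 0. Lengths are in mm, angles in rad, forces in N, time in s.
With the tool pointing down it reaches from about 375 to 975 mm from the base axis. Payload 3.8 kg.
Tool frame: the origin (TCP) lies at the very end of the fingers, on their centre line; the grasp point (between the pads) lies 19 mm behind it (grasp_offset is the distance from the TCP to the grasp point, in mm); y points along the fingers, x is the direction in which the jaws open and shut, and the axes are right-handed (so a half turn about y gives the same grasp; the last joint's range is limited). The gripper opens to 85 mm and grips with 20 to 120 N. Pads are 22 mm wide; open, the fingers measure 114 mm over their backs; the gripper's body (76 mm by 85 mm) begins 54 mm behind the grasp point. The pads swing forward as they close: fully open they stand 13 mm farther back than shut.
Start: joints at [-1.21, 0.264, 1.604, -0, 1.274, -0.037], TCP at [261.483, -622.29, 231.28] pointing down, gripper open.
Joint ranges: [-2.63, 2.63], [-0.94, 2.18], [0.31, 2.57], [-1.31, 4.45], [0, 2.66], [-2.55, 2.55]. Speed limits (rad/s): [2.57, 2.57, 3.14, 3.14, 3.14, 3.14].

### API

Orientations are given as [roll, pitch, yaw] about the fixed x, y, z axes, in that order (R = Rz(yaw) Ry(pitch) Rx(roll)).
In Python, from station import * gives the robot as it stands. The module is installed in compiled form; this text tells all that it offers.
- The arm moves only by the tool drive_tool, never from a script. Its arguments are lists of equal length, an entry for each row: "offset": the shift along the tool's x, y, z in mm, a list of three; "roll": the turn about the tool's y in rad; "fingers": the closure, from 0 (fully open) to 1 (shut). In form: {"offset": [[tx, ty, tz], ...], "roll": [roll, ...], "fingers": [fingers, ...]}. A call has 1 to 20 rows; each row shifts and turns the pose as measured when the row begins, along the tool's axes as they then stand; what a row does not reach is not made up. A row lasts 1/10 s, in which the tool goes at most 50 mm and 8.59 degrees, less where a joint would pass 70% of its speed; a pose out of reach is approached as far as the arm can. A call is refused whole if a number of a shift passes 50 or a number of a turn 0.15, either way. A call with a gripper value outside its range is refused whole. The fingers move at their own pace and stop on an object; the grip force is fixed at half the most. Time passes only in rows, so rows that do not move let the fingers close. It gives the time, the measured TCP pose, the force and the opening at its end, in the units of the state.
- get_state(): the state, without advancing time (a new reading comes with each control period).
- camera(name): name is "scene" or "top" or "wrist"; returns (picture, depth): 400x640x3 uint8, red, green, blue; 400x640 float32, mm along the optical axis (not along the pixel's ray), 0 where there is no reading.
- get_calibration(name): a dict with "fx", "fy", "cx", "cy" (pixels), "k1" (the pictures are not rectified: a ray, as slopes to the right and down, at radius r is drawn at 1 + k1 r^2 times it, then the intrinsics apply), "position" and "rotation" of the camera in the world. Camera axes: x right, y up, looking along -z (the intrinsics and any distortion apply to the point x, -y, -z); pixel columns grow to the right and rows downward; lengths in mm; the calibration is good to about 2 mm. A picture is of the moment at which its call begins: read the wrist's pose just before it. get_calibration takes no time and is no camera call; for the wrist camera it gives the pose at the moment of the call.
- sign_off(): hands the job in, once; it reports no verdict.
The state is a dict: "t": time; "joint_positions": joint angles; "joint_velocities": joint speeds; "joint_torque": joint torques, N m; "ee_pos": TCP position; "tcp_rot": TCP orientation; "contact_force": force on the tool from outside, world axes, zero at the start; "ft_torque": the same for the moment, N m; "opening": finger opening in mm.
Only numpy, scipy, OpenCV 4.12 (cv2) and the standard library are available. Lean on these libraries where they do the work, as an engineer would, in place of code of your own. Each camera call takes 0.05 s, during which the arm holds its last target.

## Working session

There is one attempt and no reset: what is moved stays moved. The work goes in short steps, Python scripts to look and compute and a tool call to move; the robot and the scene stay as the last step left them, time stands still between calls to the robot, and variables do not carry over. Pictures are saved under pics/ and viewed, and the job is handed in when it is done.

Besides the shell and the picture viewer there is one more tool, called after "Emit:" by a JSON object that holds its "name" and its "arguments", one argument or row to a line. drive_tool: Moves the arm, as the interface text tells. Its arguments: {"type":"object","properties":{"offset":{"type":"array"},"roll":{"type":"array"},"fingers":{"type":"array"}},"required":["offset","roll","fingers"]}

```bash
mkdir -p pics; cat > h.py <<'E'
from station import *
import numpy as np, cv2
from scipy.spatial.transform import Rotation as R
def snap(n):
    c=get_calibration(n); im,d=camera(n); 
    np.savez(f'{n}.npz',im=im,d=d,**{k:np.array(v) for k,v in c.items()}); return im,d,c
def load(n): return dict(np.load(f'{n}.npz'))
def cloud(z):
    K=np.array([[z['fx'],0,z['cx']],[0,z['fy'],z['cy']],[0,0,1]],float)
    v,u=np.mgrid[0:400,0:640]
    p=cv2.undistortPoints(np.stack([u.ravel(),v.ravel()],1).astype(np.float64)[:,None],K,np.array([float(z['k1']),0,0,0])).reshape(400,640,2)
    d=z['d'].astype(float)
    P=np.stack([p[...,0]*d,-p[...,1]*d,-d],-1)
    W=P@np.array(z['rotation']).T+np.array(z['position']); W[d==0]=np.nan
    return W
E
python3 - <<'E'
from h import *
print(get_state())
for n in ['scene','top','wrist']:
    im,d,c=snap(n); cv2.imwrite(f'pics/{n}0.png',im[...,::-1]); print(n,c)
E
```

```text
{'t': 0.0, 'joint_positions': array([-1.20986482e+00,  2.64772788e-01,  1.60538170e+00,  2.82204948e-05,
        1.27367874e+00, -3.69019543e-02]), 'joint_velocities': array([-3.31348054e-04, -7.37252017e-04, -1.34051109e-03,  1.10790235e-03,
        4.79699608e-04,  7.40939013e-06]), 'joint_torque': array([ 1.37624596e-03, -5.15111053e+01, -3.67316437e+01,  3.26907812e-04,
        1.29120424e-02,  6.56928677e-06]), 'ee_pos': array([ 261.25841174, -621.60063036,  229.94462471]), 'tcp_rot': array([-1.57068672,  0.00223805, -1.17297103]), 'contact_force': array([ 0.06930943,  0.53721325, -0.37992567]), 'ft_torque': array([-0.00354286,  0.01087289, -0.01201339]), 'opening': 85.46227431941766}
scene {'fx': 438.33340086516404, 'fy': 438.33340086516404, 'cx': 314.3762874063072, 'cy': 203.97783448152148, 'k1': -0.08758730208327166, 'position': array([1108.95284809, -618.68090166, 1041.25779073]), 'rotation': array([ 0.7550723 , -0.01385856,  0.70123221])}
top {'fx': 371.22387316137645, 'fy': 371.22387316137645, 'cx': 316.22078718504946, 'cy': 202.0758411569999, 'k1': 0.0029928467644089306, 'position': array([ 428.69033909,   85.44688826, 1050.88731156]), 'rotation': array([ 0.13502271,  0.00434496, -1.58145538])}
wrist {'fx': 315.2815976983277, 'fy': 315.2815976983277, 'cx': 321.76282978443044, 'cy': 197.38209210270887, 'k1': 0.002458201246828952, 'position': array([ 336.58384548, -590.22635208,  372.38605332]), 'rotation': array([-0.32346148,  0.00320115, -1.1716972 ])}
```

```bash
sed -i "s/np.array(z\['rotation'\]).T/R.from_euler('xyz',z['rotation']).as_matrix().T/" h.py
```

```text
(no output)
```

View pics/scene0.png

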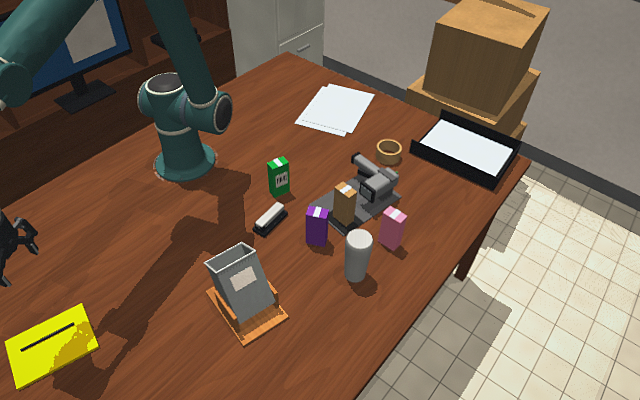

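View pics/top0.png

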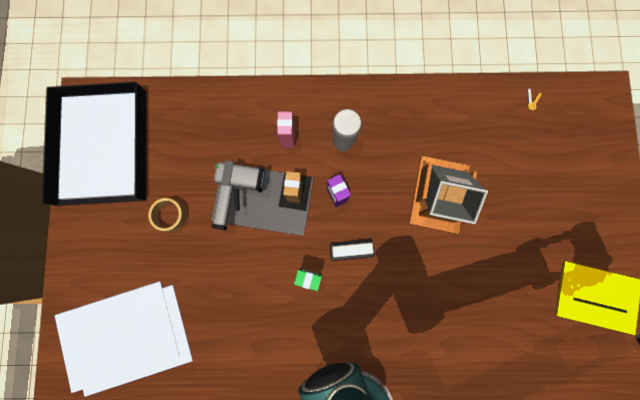

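View pics/wrist0.png

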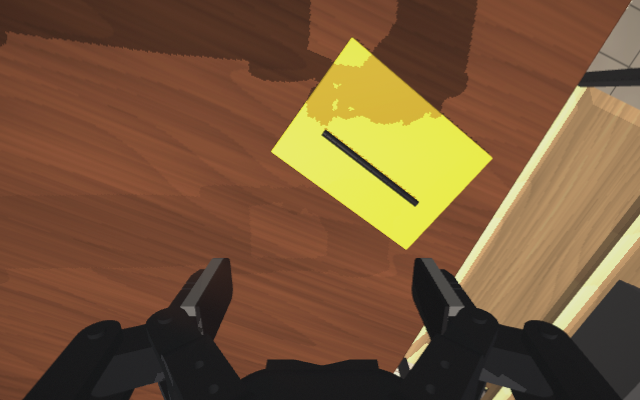

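Both views: the tan carton is at top px (292,184) / scene (345,200). Look-alikes: pink (286,125), purple (339,189), green (308,280), all top view. The tan one standing on the mat matches the description. The tin is at top (457,195), the scanner at (232,190), tumbler (347,125), stapler (352,250), tape (166,214).

```bash
python3 - <<'E'
from h import *
z=load('top'); W=cloud(z); im=z['im']
np.set_printoptions(precision=1,suppress=True)
a=cv2.resize(im[140:250,195:395],None,fx=4,fy=4,interpolation=cv2.INTER_CUBIC)
cv2.imwrite('pics/crop1.png',a[...,::-1])
b=cv2.resize(im[145:245,400:500],None,fx=6,fy=6,interpolation=cv2.INTER_CUBIC)
cv2.imwrite('pics/crop2.png',b[...,::-1])
for u,v in [(292,190),(285,185),(292,173),(270,210),(300,225),(222,215),(225,195),(250,178),(347,122),(166,200),(352,250),(339,185),(308,280),(457,195),(455,190),(445,170),(480,200),(244,200)]: print((u,v),W[v,u], im[v,u])
E
```

```text
(292, 190) [583.5 148.  139.7] [223 167  97]
(285, 185) [596.1 165.3 141.3] [231 234 240]
(292, 173) [626.5 147.9 140.3] [224 168  99]
(270, 210) [549.3 219.4   8. ] [119 114 111]
(300, 225) [506.2 135.    3.6] [120 116 112]
(222, 215) [527.8 333.1  92.7] [197 191 183]
(225, 195) [580.7 327.2  89.8] [184 180 173]
(250, 178) [623.7 260.8  97.6] [188 183 175]
(347, 122) [749.4   9.4 162.7] [231 226 215]
(166, 200) [575.1 498.2  49.1] [204 176 105]
(352, 250) [434.4  -6.6  42.5] [233 240 235]
(339, 185) [596.4  30.4 131.2] [235 242 246]
(308, 280) [362.5 110.2 128.3] [234 240 246]
(457, 195) [ 578.1 -290.7   61.6] [203 151  90]
(455, 190) [ 590.7 -283.6   68.3] [203 151  88]
(445, 170) [ 642.8 -255.5   81.2] [86 85 82]
(480, 200) [ 549.4 -304.9  167. ] [49 50 47]
(244, 200) [578.9 293.8   6.3] [60 58 57]
```

View pics/crop1.png

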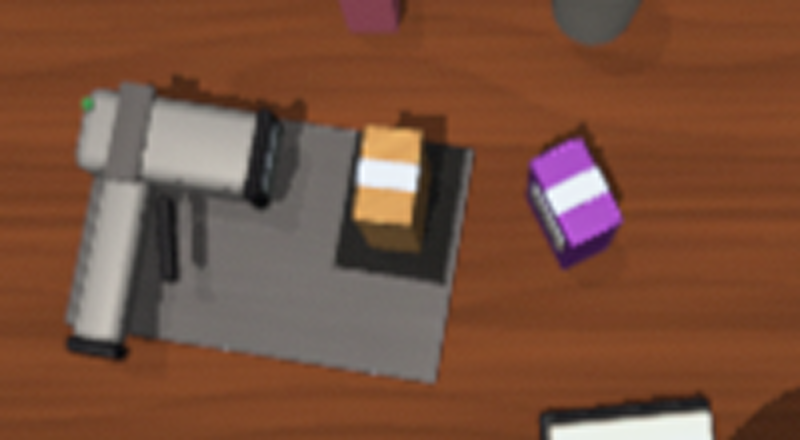

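View pics/crop2.png

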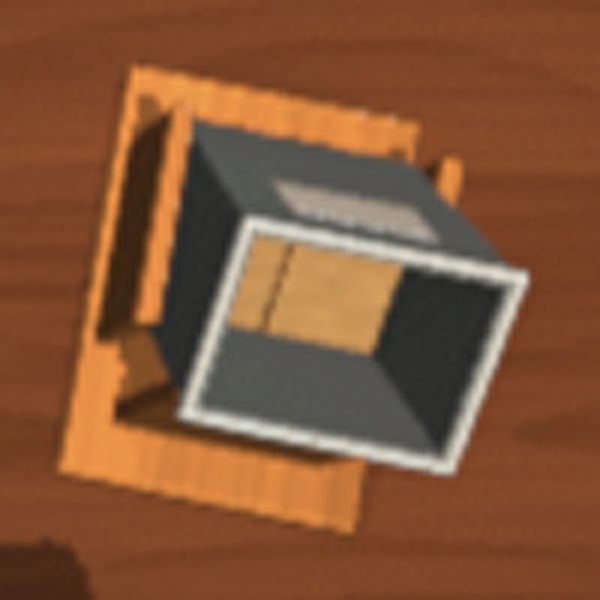

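Crops: the tan carton (crop1 ~390,185) stands on the black mat beside the purple look-alike (575,200). The scanner grip runs from (125,180) to (95,345) with the trigger at its right (168,235). Crop2 shows the tin mouth with rim corners at about (245,222), (525,272), (447,468), (187,415). The tool always points down, so I'll grip the carton across its 36 mm side and let it pivot about the jaw axis into line with the tin. Measuring now.

```bash
cat > m.py <<'E'
from h import *
np.set_printoptions(precision=1,suppress=True)
def proj(z,P):
    P=np.atleast_2d(P).astype(float); Rm=R.from_euler('xyz',z['rotation']).as_matrix()
    c=(P-z['position'])@Rm; x=c[:,0]/-c[:,2]; y=-c[:,1]/-c[:,2]; r=x*x+y*y; k=1+float(z['k1'])*r
    return np.stack([z['fx']*x*k+z['cx'],z['fy']*y*k+z['cy']],1)
def ray(z,uv,h):
    K=np.array([[z['fx'],0,z['cx']],[0,z['fy'],z['cy']],[0,0,1]],float)
    p=cv2.undistortPoints(np.array(uv,float).reshape(-1,1,2),K,np.array([float(z['k1']),0,0,0])).reshape(-1,2)
    d=np.c_[p[:,0],-p[:,1],-np.ones(len(p))]@R.from_euler('xyz',z['rotation']).as_matrix().T
    o=z['position']; return o+d*((h-o[2])/d[:,2])[:,None]
E
python3 - <<'E'
from m import *
for n in ['top','scene']:
    z=load(n); W=cloud(z); X,Y,Z=W[...,0],W[...,1],W[...,2]
    print('==',n)
    def rect(name,m):
        p=W[m][:,:2].astype(np.float32)
        if len(p)<5: print(name,len(p)); return
        r=cv2.minAreaRect(p); print(name,len(p),'c',np.array(r[0]),'size',np.array(r[1]),'ang',r[2],'z',np.median(W[m][:,2]))
    near=lambda x,y,s:(abs(X-x)<s)&(abs(Y-y)<s)
    rect('carton top',near(600,148,60)&(Z>133)&(Z<146))
    rect('mat+plate',near(550,220,200)&(Z>3)&(Z<12)&(abs(z['im'].astype(int).max(2)-z['im'].astype(int).min(2))<20))
    rect('grip',near(560,335,90)&(Z>82)&(Z<97)&(X<600))
    rect('rim',near(580,-290,110)&(Z>140)&(Z<196))
    rect('tumbler',near(750,10,60)&(Z>155))
    rect('stapler',near(434,-6,90)&(Z>30)&(Z<60))
E
```

```text
== top
carton top 346 c [599.6 148.7] size [36.3 60.5] ang 82.71589660644531 z 138.16609800574446
mat+plate 3154 c [549.4 180.8] size [394.7 239.2] ang 61.95733642578125 z 6.375827791904385
grip 600 c [560.7 321.8] size [ 73.7 147.8] ang 53.04909133911133 z 90.09833737936475
rim 902 c [ 555.5 -255. ] size [114.2 103.2] ang 77.41938781738281 z 159.69488803049825
tumbler 590 c [748.2   9.5] size [68.3 67.6] ang 47.803062438964844 z 161.76730498910325
stapler 459 c [424.4  15.7] size [ 55.6 163.7] ang 21.50695037841797 z 43.49094587079958
== scene
carton top 199 c [599.2 147.3] size [41.3 62.1] ang 80.36885070800781 z 137.70077375043297
mat+plate 1259 c [572.9 187.2] size [368.6 175.8] ang 77.88134765625 z 6.414197378795052
grip 244 c [545.4 318.6] size [ 59.9 111.1] ang 78.18716430664062 z 87.96480183549863
rim 1288 c [ 555.6 -258.3] size [111.6 108.6] ang 77.47557830810547 z 160.0934045436477
tumbler 463 c [749.3   4.8] size [67.2 67.5] ang 36.1104736328125 z 161.32374576584039
stapler 372 c [417.2  17.9] size [ 66.7 182.4] ang 29.504377365112305 z 42.91090802701939
```

```bash
python3 - <<'E'
from m import *
z=load('top'); W=cloud(z); im=z['im'].astype(int)
c1=lambda u,v:(u/4+195-.375,v/4+140-.375)
c2=lambda u,v:(u/6+400-.42,v/6+145-.42)
print('plate',ray(z,[c1(470,150),c1(435,380),c1(300,122),c1(130,335)],6))
far=ray(z,[c2(245,218),c2(528,272)],188); near=ray(z,[c2(180,414),c2(452,472)],146)
print('rim far L,R',far,'near',near, far.mean(0),near.mean(0),(far.mean(0)+near.mean(0))/2)
print([np.linalg.norm(far[0]-far[1]),np.linalg.norm(near[0]-near[1]),np.linalg.norm(far-near,axis=1)])
for a in (far,near): d=a[0]-a[1]; print('yaw',np.arctan2(d[1],d[0])-np.pi/2)
d=far.mean(0)-near.mean(0); print('yaw',np.arctan2(d[1],d[0]))
print('cradle',ray(z,[c2(132,65),c2(420,125),c2(355,530),c2(60,470)],10))
# mat
X,Y,Z=W[...,0],W[...,1],W[...,2]
# grip: gray bright, height 84..97, rows between
m=(Z>78)&(Z<96)&(abs(X-550)<45)&(abs(Y-325)<40)&(im.min(2)>100)
for x in range(510,600,10):
    q=m&(abs(X-x)<5); 
    if q.sum()>3: print(x,q.sum(),np.percentile(Y[q],[3,50,97]),np.median(Z[q]))
p=W[m]; 
s=load('scene'); b=s['im'][130:250,280:440]; cv2.imwrite('pics/s1.png',cv2.resize(b,None,fx=5,fy=5,interpolation=cv2.INTER_CUBIC)[...,::-1])
b=z['im'][155:235,205:275]; cv2.imwrite('pics/t1.png',cv2.resize(b,None,fx=8,fy=8,interpolation=cv2.INTER_CUBIC)[:600,...,::-1])
E
```

```text
plate [[643.   99.4   6. ]
 [478.9 125.5   6. ]
 [664.9 221.5   6. ]
 [512.9 340.5   6. ]]
rim far L,R [[ 593.  -205.6  188. ]
 [ 570.3 -315.   188. ]] near [[ 520.1 -188.9  146. ]
 [ 495.3 -297.8  146. ]] [ 581.7 -260.3  188. ] [ 507.7 -243.3  146. ] [ 544.7 -251.8  167. ]
[np.float64(111.73712654210604), np.float64(111.74583982417577), array([85.8, 87.7])]
yaw -0.20536259295606496
yaw -0.22435973350341532
yaw -0.22608505161745468
cradle [[ 702.1 -215.8   10. ]
 [ 671.1 -351.5   10. ]
 [ 478.8 -308.6   10. ]
 [ 508.2 -172.7   10. ]]
510 37 [328.  339.  354.9] 90.76972974501496
520 41 [326.2 341.2 355. ] 90.70539593882017
530 45 [326.3 338.4 352.6] 91.17445923519188
540 44 [323.9 336.1 350.2] 90.3101895038771
550 44 [321.2 334.3 347.9] 90.65618221601926
560 43 [319.3 331.9 347.5] 90.75804367447552
570 36 [318.4 331.9 345.7] 90.42395672050424
580 40 [316.8 331.1 343.1] 90.19767565940953
590 42 [314.8 327.5 341.1] 90.71151768575271
```

View pics/s1.png

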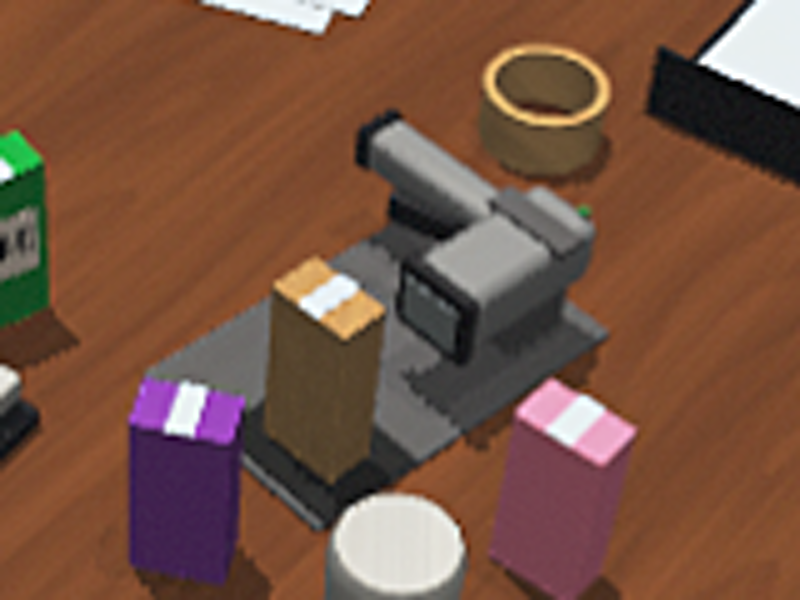

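View pics/t1.png

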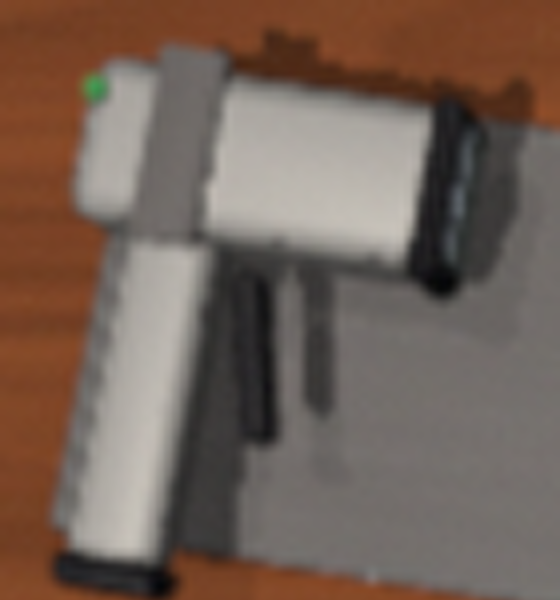

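```bash
python3 - <<'E'
from m import *
z=load('top'); 
t=lambda u,v:(u/8+205-.44,v/8+155-.44)
yaw=-0.165; ex=np.array([np.cos(yaw),np.sin(yaw)]); ey=np.array([-ex[1],ex[0]])
def st(P,O): return np.c_[(P[:,:2]-O)@ex,(P[:,:2]-O)@ey]
# grip centre line pts top z=91
g=ray(z,[t(118,225),t(212,240),t(68,553),t(160,560)],91); print('grip L/R near head, L/R near end',g)
tr=ray(z,[t(250,440),t(275,440)],86); print('trigger tip',tr)
h=ray(z,[t(205,232),t(415,262),t(430,100),t(230,80),t(110,60),t(80,215)],103); print('head',h)
end=ray(z,[t(60,560),t(165,575),t(60,580),t(165,592)],91);print('end',end)
W=cloud(z);X,Y,Z=W[...,0],W[...,1],W[...,2]
m=(Z>98)&(Z<108)&(abs(X-620)<60)&(abs(Y-280)<90)
r=cv2.minAreaRect(W[m][:,:2].astype(np.float32)); print('headtop',r)
O=np.array([0,0])
for nm,a in (('g',g),('tr',tr),('h',h),('end',end)): print(nm,st(a,O).tolist())
c=np.array([[643,99.4,6],[478.9,125.5,6],[599.6,148.7,138]]); print('plate corners, carton',st(c,O))
E
```

```text
grip L/R near head, L/R near end [[613.5 342.6  91. ]
 [608.1 311.6  91. ]
 [505.6 356.2  91. ]
 [503.  326.3  91. ]]
trigger tip [[542.4 299.   86. ]
 [542.3 290.8  86. ]]
head [[608.5 311.1 103. ]
 [597.9 242.8 103. ]
 [651.5 238.5 103. ]
 [658.9 303.9 103. ]
 [666.1 343.3 103. ]
 [614.6 351.8 103. ]]
end [[503.4 358.7  91. ]
 [498.1 324.6  91. ]
 [496.9 358.5  91. ]
 [492.6 324.4  91. ]]
headtop ((631.8030395507812, 291.0108337402344), (123.43645477294922, 63.817420959472656), 80.63182067871094)
g [[548.8671577384386, 438.7129258249567], [548.6732427466457, 407.2232215316067], [440.2559764542503, 434.3745875684529], [442.59725590822427, 404.4797492423837]]
tr [[485.93171790257264, 383.9915642610095], [487.1859990711998, 375.90143636063533]]
h [[549.1707670271129, 406.799068463198], [549.8763077497954, 337.67279158938896], [603.4761847240057, 342.22748894692984], [600.0614786882721, 408.03077935895544], [600.6414646726349, 448.0872722576062], [548.4713187592812, 447.9935989331661]]
end [[437.62882824576667, 436.50352254473654], [438.0697586920963, 401.97274214301996], [431.2665185935753, 435.2651558982899], [432.66495465336135, 400.9474672214678]]
plate corners, carton [[617.9 203.7]
 [451.8 202.5]
 [567.  245.2]]
```

```bash
cat > go.py <<'E'
from m import *
import sys
s=get_state(); p=s['ee_pos']; psi=s['tcp_rot'][2]
a=list(map(float,sys.argv[1:])); t=np.array(a[:3]); d=t-p
if len(a)>3:
    r=-(a[3]-psi); r=(r+np.pi)%(2*np.pi)-np.pi
else: r=0
f=lambda ps:np.array([d[0]*np.cos(ps)+d[1]*np.sin(ps),-d[2],-d[0]*np.sin(ps)+d[1]*np.cos(ps)])
print('t',s['t'],'pos',p,'rot',np.round(s['tcp_rot'],3),'open',s['opening'],'F',s['contact_force'],'q',np.round(s['joint_positions'],2))
print('roll',round(r,3),'offset now',f(psi),'after roll',f(psi-r))
E
python3 go.py 562 326 210 -1.739
```

```text
t 0.15 pos [ 261.3 -621.7  230.2] rot [-1.6  0.  -1.2] open 85.32174298734648 F [0.4 0.2 0.7] q [-1.2  0.3  1.6  0.   1.3 -0. ]
roll 0.566 offset now [-757.2   20.2  644.4] after roll [-984.7   20.2  137.8]
```

Emit:
{"name": "drive_tool", "arguments": {
  "offset": [
    [0, 0, 0],
    [0, 0, 0],
    [0, 0, 0],
    [0, 0, 0]
  ],
  "roll": [0.14, 0.14, 0.14, 0.14],
  "fingers": [0, 0, 0, 0]
}}

```text
t: 0.55
ee_pos: [260.8, -620.5, 227.8]
tcp_rot: [-1.574, 0.005, -1.753]
contact_force: [-0.4, 0.2, 0.4]
opening: 85.2
```

```bash
python3 go.py 562 326 210 -1.739
```

```text
t 0.55 pos [ 260.8 -620.5  227.8] rot [-1.6  0.  -1.8] open 85.21786982214583 F [-0.4  0.2  0.4] q [-1.2  0.3  1.6  0.   1.3  0.5]
roll -0.014 offset now [-985.5   17.8  124.3] after roll [-983.6   17.8  138.5]
```

Emit:
{"name": "drive_tool", "arguments": {
  "offset": [
    [-45, 0, 6],
    [-45, 0, 6],
    [-45, 0, 6],
    [-45, 0, 6],
    [-45, 0, 6],
    [-45, 0, 6],
    [-45, 0, 6],
    [-45, 0, 6],
    [-45, 0, 6],
    [-45, 0, 6],
    [-45, 0, 6],
    [-45, 0, 6],
    [-45, 0, 6],
    [-45, 0, 6],
    [-45, 0, 6],
    [-45, 0, 6],
    [-45, 0, 6],
    [-45, 0, 6],
    [-45, 0, 6],
    [-45, 0, 6]
  ],
  "roll": [0, 0, 0, 0, 0, 0, 0, 0, 0, 0, 0, 0, 0, 0, 0, 0, 0, 0, 0, 0],
  "fingers": [0, 0, 0, 0, 0, 0, 0, 0, 0, 0, 0, 0, 0, 0, 0, 0, 0, 0, 0, 0]
}}

```text
t: 2.55
ee_pos: [552.0, 270.8, 227.3]
tcp_rot: [-1.574, 0.006, -1.767]
contact_force: [0.1, -0.9, 0.5]
opening: 85.5
```

```bash
python3 go.py 562 326 210 -1.739
```

```text
t 2.55 pos [552.  270.8 227.3] rot [-1.6  0.  -1.8] open 85.47769364424826 F [ 0.1 -0.9  0.5] q [0.4 0.1 1.7 0.  1.2 2.2]
roll -0.028 offset now [-56.1  17.3  -1. ] after roll [-56.1  17.3   0.6]
```

Emit:
{"name": "drive_tool", "arguments": {
  "offset": [
    [-40, 0, 0],
    [-18, 15, 0],
    [0, 0, 0]
  ],
  "roll": [-0.03, 0, 0],
  "fingers": [0, 0, 0]
}}

```text
t: 2.85
ee_pos: [563.3, 336.3, 210.7]
tcp_rot: [-1.574, 0.007, -1.73]
contact_force: [-0.8, -1.0, -1.2]
opening: 85.3
```

```bash
python3 - <<'E'
from m import *
im,d,c=snap('wrist'); cv2.imwrite('pics/w1.png',im[...,::-1])
print(get_state()['ee_pos'],c)
E
python3 go.py 562 326 56 -1.739
```

```text
[563.9 335.6 212.2] {'fx': 315.2815976983277, 'fy': 315.2815976983277, 'cx': 321.76282978443044, 'cy': 197.38209210270887, 'k1': 0.002458201246828952, 'position': array([644.1, 322.5, 352.8]), 'rotation': array([-0.3,  0. , -1.7])}
t 2.9 pos [563.9 335.6 212.2] rot [-1.6  0.  -1.7] open 85.51166839225442 F [-0.3  0.5  0.4] q [0.5 0.2 1.7 0.  1.2 2.2]
roll 0.009 offset now [  9.8 156.2  -0.3] after roll [  9.8 156.2  -0.2]
```

View pics/w1.png

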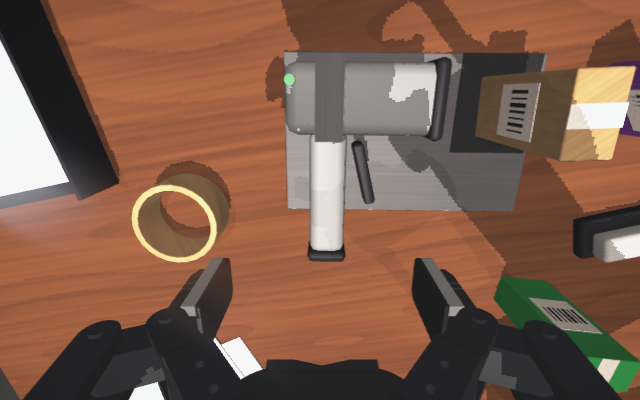

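The wrist view is aligned with the station: grip columns 310–345, trigger from (357,142) to (368,203), carton at upper right with its label visible at (516,110). Cross-checking the squeeze point.

```bash
python3 - <<'E'
from m import *
z=load('wrist')
yaw=-0.168; ex=np.array([np.cos(yaw),np.sin(yaw)]); ey=np.array([-ex[1],ex[0]])
def sh(n,px,h):
    P=ray(z,px,h); print(n,P[:,:2].tolist(),'st',(P[:,:2]@ex).round(1),(P[:,:2]@ey).round(1))
sh('grip L,R',[(310.5,160),(345.5,160),(309.5,230),(345,230)],91)
sh('trig tip R',[(373,201),(363,203)],86)
sh('trig hinge',[(352,142),(363,142)],86)
sh('grip end',[(328,250),(328,260)],91)
sh('head near',[(300,134),(380,138)],85)
P=np.array([563.9,335.6]); print('tcp',P@ex,P@ey)
E
```

```text
grip L,R [[591.0726189896731, 342.60580964405835], [586.4869696593973, 313.4739059790606], [527.5410518267763, 354.3845045419638], [522.5882773336459, 322.5188429258571]] st [525.5 525.8 460.9 461.3] [436.6 407.1 437.6 405.4]
trig tip R [[544.5973173273288, 293.94912168341693], [544.0862344276368, 303.00937534883997]] st [487.8 485.8] [380.9 389.7]
trig hinge [[599.7958102106969, 305.84476104542034], [598.3512934844094, 296.699774932098]] st [540.2 540.3] [401.8 392.6]
grip end [[504.8545083587324, 340.83841379992793], [494.4557325313435, 342.42519016628427]] st [440.8 430.2] [420.5 420.3]
head near [[613.0804914978672, 348.046970893987], [599.284143668561, 282.09783237277475]] st [546.3 543.7] [445.7 378.3]
tcp 499.8449835070513 425.1653354435608
```

Emit:
{"name": "drive_tool", "arguments": {
  "offset": [
    [10, 0, 1],
    [0, 40, 0],
    [0, 40, 0],
    [0, 40, 0],
    [0, 30, 0],
    [0, 0, 0]
  ],
  "roll": [0, 0, 0, 0, 0, 0],
  "fingers": [0, 0, 0, 0, 0, 0]
}}

```text
t: 3.5
ee_pos: [567.5, 316.8, 66.2]
tcp_rot: [-1.563, 0.011, -1.737]
contact_force: [-1.3, -1.0, -0.3]
opening: 85.5
```

```bash
python3 - <<'E'
from m import *
im,d,c=snap('wrist'); cv2.imwrite('pics/w2.png',im[...,::-1])
E
python3 go.py 562 325 56 -1.739
```

```text
t 3.55 pos [569.  317.5  68.6] rot [-1.6  0.  -1.7] open 85.36072291099146 F [-0.5 -0.4 -0.6] q [0.5 0.3 1.8 0.  1.  2.2]
roll 0.002 offset now [-6.3 12.6 -8.2] after roll [-6.3 12.6 -8.2]
```

View pics/w2.png

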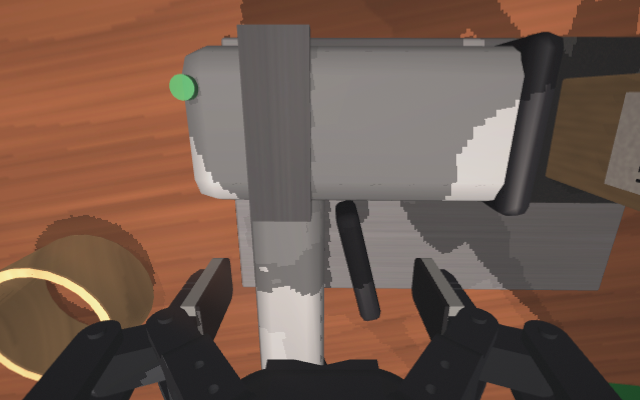

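The jaws straddle grip (left pad 225, grip 258–325) and trigger (tip 370). The row drift needs a small correction.

Emit:
{"name": "drive_tool", "arguments": {
  "offset": [
    [-6, 12, -8],
    [0, 0, 0]
  ],
  "roll": [0, 0],
  "fingers": [0, 0]
}}

```text
t: 3.75
ee_pos: [564.5, 324.4, 60.4]
tcp_rot: [-1.555, 0.016, -1.74]
contact_force: [-0.3, 0.2, -1.5]
opening: 85.6
```

```bash
python3 go.py 562 325 56 -1.739
```

```text
t 3.75 pos [564.5 324.4  60.4] rot [-1.6  0.  -1.7] open 85.55278242283302 F [-0.3  0.2 -1.5] q [0.5 0.4 1.8 0.  0.9 2.2]
roll -0.001 offset now [-0.1  4.4 -2.6] after roll [-0.1  4.4 -2.6]
```

Good. Closing gradually towards about 46 mm.

Emit:
{"name": "drive_tool", "arguments": {
  "offset": [
    [0, 4, -3],
    [0, 0, 0],
    [0, 0, 0],
    [0, 0, 0],
    [0, 0, 0]
  ],
  "roll": [0, 0, 0, 0, 0],
  "fingers": [0.2, 0.3, 0.38, 0.38, 0.38]
}}

```text
t: 4.25
ee_pos: [563.0, 324.2, 60.7]
tcp_rot: [-1.55, 0.016, -1.738]
contact_force: [-0.0, -3.7, -1.9]
opening: 53.3
```

```bash
python3 go.py 562 325 56 -1.739
```

```text
t 4.25 pos [563.  324.2  60.7] rot [-1.6  0.  -1.7] open 53.32012653192639 F [-0.  -3.7 -1.9] q [0.5 0.3 1.8 0.  0.9 2.2]
roll 0.001 offset now [-0.7  4.7 -1.1] after roll [-0.7  4.7 -1.1]
```

Emit:
{"name": "drive_tool", "arguments": {
  "offset": [
    [0, 0, 0],
    [0, 0, 0],
    [0, 0, 0],
    [0, 0, 0]
  ],
  "roll": [0, 0, 0, 0],
  "fingers": [0.42, 0.45, 0.47, 0.47]
}}

```text
t: 4.65
ee_pos: [563.2, 326.0, 61.5]
tcp_rot: [-1.551, 0.018, -1.739]
contact_force: [-1.1, -2.1, 1.5]
opening: 45.8
```

```bash
python3 go.py 562 325 56 -1.739
```

```text
t 4.65 pos [563.2 326.   61.5] rot [-1.6  0.  -1.7] open 45.80255572659052 F [-1.1 -2.1  1.5] q [0.5 0.3 1.8 0.  0.9 2.2]
roll 0.0 offset now [ 1.2  5.5 -1. ] after roll [ 1.2  5.5 -1. ]
```

Emit:
{"name": "drive_tool", "arguments": {
  "offset": [
    [0, 0, 0],
    [0, 0, 0],
    [0, 0, 0]
  ],
  "roll": [0, 0, 0],
  "fingers": [0.5, 0.5, 0.5]
}}

```text
t: 4.95
ee_pos: [563.2, 326.4, 61.8]
tcp_rot: [-1.551, 0.019, -1.741]
contact_force: [-0.8, 1.1, 2.1]
opening: 43.9
```

```bash
python3 - <<'E'
from m import *
im,d,c=snap('wrist'); cv2.imwrite('pics/w3.png',im[...,::-1])
E
python3 go.py 562 325 56 -1.739
```

```text
t 5.0 pos [563.2 326.4  61.8] rot [-1.6  0.  -1.7] open 44.12239633390422 F [-1.5  1.3  0.7] q [0.5 0.3 1.8 0.  0.9 2.2]
roll -0.002 offset now [ 1.6  5.8 -0.9] after roll [ 1.6  5.8 -0.9]
```

View pics/w3.png

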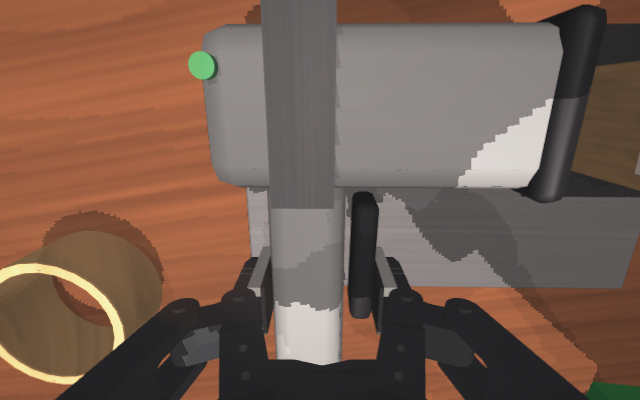

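The trigger now lies parallel to the grip (column 362, vertical) and the opening stalled at 44 mm, so it is fully squeezed. Releasing and going up.

Emit:
{"name": "drive_tool", "arguments": {
  "offset": [
    [0, 0, 0],
    [0, 0, 0],
    [0, 0, 0],
    [0, 0, 0],
    [0, 0, 0],
    [0, -40, 0],
    [0, -40, 0],
    [0, -40, 0],
    [0, -40, 0],
    [0, 0, 0]
  ],
  "roll": [0, 0, 0, 0, 0, 0, 0, 0, 0, 0],
  "fingers": [0, 0, 0, 0, 0, 0, 0, 0, 0, 0]
}}

```text
t: 6.0
ee_pos: [559.4, 324.6, 225.6]
tcp_rot: [-1.551, 0.02, -1.737]
contact_force: [0.6, 0.8, 0.9]
opening: 85.5
```

```bash
python3 - <<'E'
from m import *
im,d,c=snap('wrist'); cv2.imwrite('pics/w4.png',im[...,::-1])
im,d,c=snap('scene')
W=cloud(load('scene')); m=(abs(W[...,0]-600)<60)&(abs(W[...,1]-148)<60)&(W[...,2]>133)&(W[...,2]<146)
print('carton top scene',cv2.minAreaRect(W[m][:,:2].astype(np.float32)))
E
python3 go.py 599.6 148.7 215 -1.698
```

```text
carton top scene ((598.5538940429688, 146.35379028320312), (37.97921371459961, 63.33311080932617), 82.28101348876953)
t 6.1 pos [556.7 323.  219.5] rot [-1.6  0.  -1.7] open 85.49804938519019 F [ 0.4 -0.2 -0.8] q [0.5 0.2 1.7 0.  1.2 2.2]
roll -0.039 offset now [164.8   4.5  71.2] after roll [167.5   4.5  64.7]
```

View pics/w4.png

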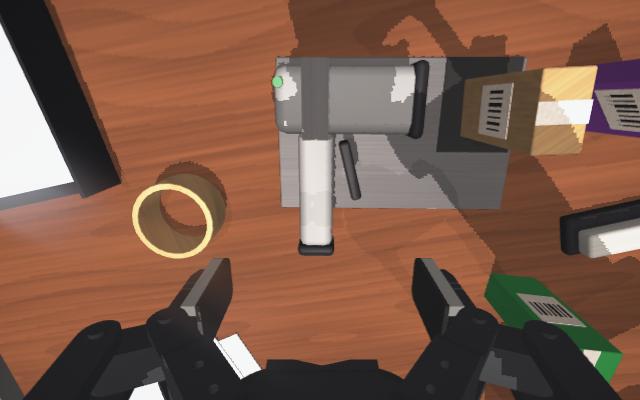

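The trigger has sprung back and stands out again at (350,170); the carton is undisturbed. Moving over the carton.

Emit:
{"name": "drive_tool", "arguments": {
  "offset": [
    [42, 0, 16],
    [42, 0, 16],
    [42, 0, 16],
    [42, 0, 16],
    [0, 0, 0]
  ],
  "roll": [-0.04, 0, 0, 0, 0],
  "fingers": [0, 0, 0, 0, 0]
}}

```text
t: 6.6
ee_pos: [593.3, 144.0, 207.4]
tcp_rot: [-1.57, 0.009, -1.689]
contact_force: [0.4, -0.2, -0.5]
opening: 85.3
```

```bash
python3 - <<'E'
from m import *
im,d,c=snap('wrist'); cv2.imwrite('pics/w5.png',im[...,::-1])
W=cloud(load('wrist')); m=(abs(W[...,0]-600)<60)&(abs(W[...,1]-148)<60)&(W[...,2]>131)&(W[...,2]<146)
print('carton top wrist',cv2.minAreaRect(W[m][:,:2].astype(np.float32)))
E
python3 go.py 599.6 148.7 180 -1.698
```

```text
carton top wrist ((600.2005004882812, 148.64695739746094), (36.36246109008789, 60.6396598815918), 82.9347915649414)
t 6.65 pos [592.5 146.1 206.9] rot [-1.6  0.  -1.7] open 85.56971656373895 F [ 0.3  0.8 -0.9] q [0.2 0.2 1.8 0.  1.2 1.9]
roll 0.009 offset now [-3.4 26.9  6.8] after roll [-3.5 26.9  6.7]
```

View pics/w5.png

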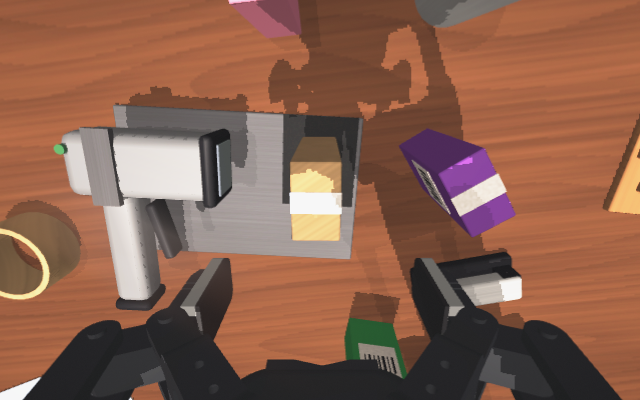

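```bash
python3 - <<'E'
from m import *
for n in ['wrist','top']:
    W=cloud(load(n)); m=(abs(W[...,0]-600)<60)&(abs(W[...,1]-30)<50)&(W[...,2]>120)&(W[...,2]<138)
    print(cv2.boxPoints(cv2.minAreaRect(W[m][:,:2].astype(np.float32))))
E
```

```text
[[555.1  34.5]
 [570.8   1.3]
 [625.9  27.4]
 [610.1  60.6]]
[[554.6  34.3]
 [570.3   1.1]
 [623.8  26.6]
 [608.1  59.7]]
```

Emit:
{"name": "drive_tool", "arguments": {
  "offset": [
    [-3, 25, 7],
    [0, 30, 0],
    [0, 0, 0]
  ],
  "roll": [0, 0, 0],
  "fingers": [0, 0, 0]
}}

```text
t: 6.95
ee_pos: [597.9, 150.5, 147.4]
tcp_rot: [-1.577, 0.011, -1.69]
contact_force: [-1.1, -0.3, -0.6]
opening: 85.3
```

```bash
python3 go.py 600.2 148.6 102 -1.696
```

```text
t 6.95 pos [597.9 150.5 147.4] rot [-1.6  0.  -1.7] open 85.30425140583999 F [-1.1 -0.3 -0.6] q [0.2 0.2 1.8 0.  1.1 1.9]
roll 0.006 offset now [ 1.6 45.4  2.5] after roll [ 1.6 45.4  2.6]
```

Emit:
{"name": "drive_tool", "arguments": {
  "offset": [
    [2, 22, 2],
    [0, 20, 0],
    [0, 0, 0]
  ],
  "roll": [0, 0, 0],
  "fingers": [0, 0, 0]
}}

```text
t: 7.25
ee_pos: [598.0, 152.3, 104.1]
tcp_rot: [-1.58, 0.012, -1.686]
contact_force: [0.3, -0.5, -1.2]
opening: 85.1
```

```bash
python3 go.py 600.2 148.6 102 -1.696
```

```text
t 7.25 pos [598.  152.3 104.1] rot [-1.6  0.  -1.7] open 85.09942847910055 F [ 0.3 -0.5 -1.2] q [0.2 0.3 1.9 0.  1.  1.9]
roll 0.01 offset now [3.4 2.1 2.6] after roll [3.4 2.1 2.7]
```

Emit:
{"name": "drive_tool", "arguments": {
  "offset": [
    [3, 1, 2],
    [0, 0, 0],
    [0, 0, 0],
    [0, 0, 0],
    [0, 0, 0],
    [0, 0, 0]
  ],
  "roll": [0.01, 0, 0, 0, 0, 0],
  "fingers": [0.2, 0.35, 0.48, 0.56, 0.62, 0.62]
}}

```text
t: 7.85
ee_pos: [601.9, 151.2, 108.3]
tcp_rot: [-1.574, 0.014, -1.695]
contact_force: [0.0, -0.4, -2.3]
opening: 35.5
```

```bash
python3 go.py 600.2 148.6 220 -1.696;python3 - <<'E'
from m import *
im,d,c=snap('wrist'); cv2.imwrite('pics/w6.png',im[...,::-1])
E
```

```text
t 7.85 pos [601.9 151.2 108.3] rot [-1.6  0.  -1.7] open 35.537071440065226 F [ 0.  -0.4 -2.3] q [0.2 0.3 1.8 0.  1.  1.9]
roll 0.001 offset now [   2.8 -111.7   -1.3] after roll [   2.8 -111.7   -1.3]
```

View pics/w6.png

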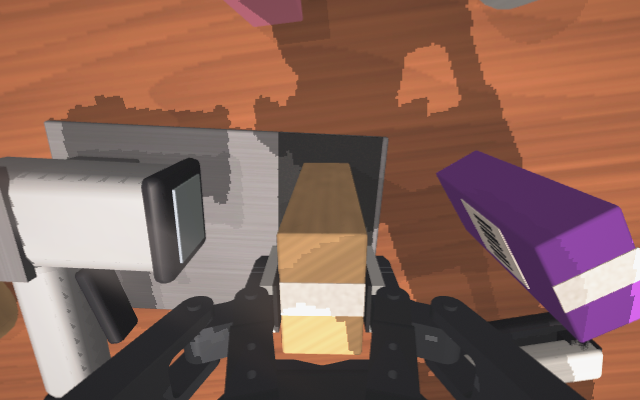

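The carton is gripped squarely at the top (between the pads at columns 278–368); opening 35.5. Lifting.

Emit:
{"name": "drive_tool", "arguments": {
  "offset": [
    [0, -5, 0],
    [0, -15, 0],
    [0, -30, 0],
    [0, -35, 0],
    [0, -35, 0],
    [0, -35, 0],
    [0, -35, 0],
    [0, -35, 0],
    [0, 0, 0]
  ],
  "roll": [0, 0, 0, 0, 0, 0, 0, 0, 0],
  "fingers": [0.75, 0.75, 0.75, 0.75, 0.75, 0.75, 0.75, 0.75, 0.75]
}}

```text
t: 8.8
ee_pos: [600.4, 147.2, 347.8]
tcp_rot: [-1.576, 0.013, -1.696]
contact_force: [-0.0, 0.2, -2.0]
opening: 35.2
```

```bash
python3 go.py 545 -252 330 -1.79;python3 - <<'E'
from m import *
im,d,c=snap('scene'); cv2.imwrite('pics/s2.png',im[...,::-1])
E
```

```text
t 8.8 pos [600.4 147.2 347.8] rot [-1.6  0.  -1.7] open 35.226510858277855 F [-0.   0.2 -2. ] q [0.2 0.1 1.6 0.  1.5 1.9]
roll 0.094 offset now [402.9  17.8  -5.3] after roll [401.7  17.8  32.7]
```

View pics/s2.png

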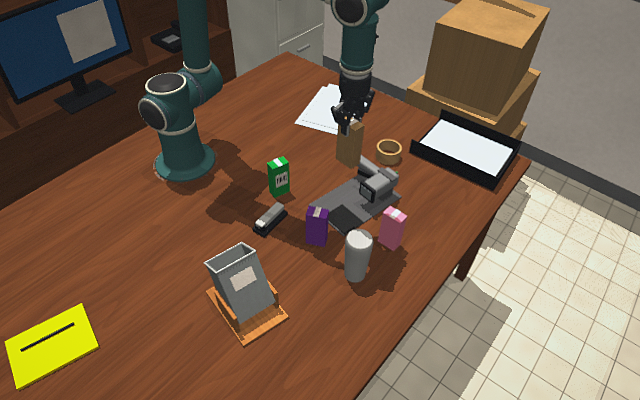

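```bash
python3 - <<'E'
from m import *
im=load('scene')['im'][220:360,190:310]; cv2.imwrite('pics/s3.png',cv2.resize(im,None,fx=4.2,fy=4.2,interpolation=cv2.INTER_CUBIC)[...,::-1])
# predicted rim from estimate
c=np.array([544.7,-251.8,167]); yaw=-.219
Rm=R.from_euler('ZY',[yaw,-np.pi/6]).as_matrix(); print(Rm[:,2])
for n in('top','scene'):
    z=load(n)
    for a,b in((42,54),(42,-54),(-42,-54),(-42,54)): 
        q=proj(z,c+Rm@[a,b,0])[0]; print(n,a,b,q, (q-[190,220])*4.2 if n=='scene' else (q-[400,145])*6)
E
```

```text
[-0.5  0.1  0.9]
top 42 54 [441.  181.4] [246.1 218.2]
top 42 -54 [486.5 190.7] [519.1 274.1]
top -42 -54 [474.4 222.4] [446.2 464.1]
top -42 54 [430.5 213.3] [183.1 409.5]
scene 42 54 [256.3 249.8] [278.7 125.2]
scene 42 -54 [217.2 271.7] [114.4 217.1]
scene -42 -54 [205.7 261.8] [ 65.8 175.5]
scene -42 54 [242.7 241.6] [221.5  90.9]
```

View pics/s3.png

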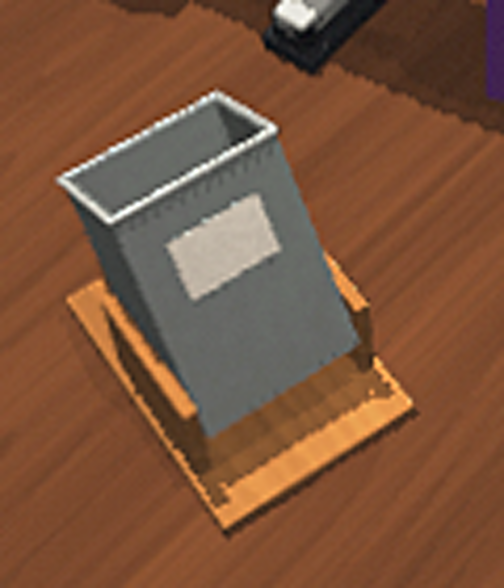

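```bash
python3 - <<'E'
from m import *
c=np.array([544.7,-251.8,167]); yaw=-.219
Rm=R.from_euler('ZY',[yaw,-np.pi/6]).as_matrix(); print(Rm)
z=load('top');W=cloud(z);im=z['im'].astype(int)
T=(W-c)@Rm
m=(abs(T[...,0])<36)&(abs(T[...,1])<48)&(T[...,2]<-30)&(T[...,2]>-160)&(im[...,0]-im[...,2]>60)
print(m.sum(),np.percentile(T[m],[5,25,50,75,95],axis=0))
E
```

```text
[[ 0.8  0.2 -0.5]
 [-0.2  1.   0.1]
 [ 0.5  0.   0.9]]
334 [[ -34.2  -45.2 -116.4]
 [ -25.9  -32.4 -114.7]
 [ -15.7  -17.1 -113.5]
 [  -6.6   -0.7 -112.4]
 [   1.9   11.6 -110.6]]
```

The bed is about 113 mm below the rim. The upright carton only fits about 27 mm into the 30° tin, so I'll first press it against the tin's sloped outer far wall. That turns it in the grip until it lies flush, parallel to the tin, before I insert it.

```bash
python3 go.py 642 -273.5 335 -1.79
```

```text
t 8.85 pos [599.5 147.  344.9] rot [-1.6  0.  -1.7] open 35.01760786880179 F [-1.5 -0.3 -1.9] q [0.2 0.1 1.6 0.  1.5 1.9]
roll 0.094 offset now [411.9   9.9  94.6] after roll [401.1   9.9 132.9]
```

Emit:
{"name": "drive_tool", "arguments": {
  "offset": [
    [0, 0, 0],
    [40, 0, 13],
    [40, 0, 13],
    [40, 0, 13],
    [40, 0, 13],
    [40, 0, 13],
    [40, 0, 13],
    [40, 0, 13],
    [40, 0, 13],
    [40, 0, 13],
    [30, 0, 10],
    [0, 0, 0]
  ],
  "roll": [0.09, 0, 0, 0, 0, 0, 0, 0, 0, 0, 0, 0],
  "fingers": [0.75, 0.75, 0.75, 0.75, 0.75, 0.75, 0.75, 0.75, 0.75, 0.75, 0.75, 0.75]
}}

```text
t: 10.05
ee_pos: [629.4, -272.5, 312.1]
tcp_rot: [-1.617, 0.013, -1.784]
contact_force: [-0.3, -0.2, -3.2]
opening: 35.4
```

```bash
python3 go.py 642 -273.5 246 -1.79
```

```text
t 10.05 pos [ 629.4 -272.5  312.1] rot [-1.6  0.  -1.8] open 35.35997854042566 F [-0.3 -0.2 -3.2] q [-0.5  0.3  1.4  0.   1.5  1.3]
roll 0.006 offset now [-1.7 66.1 12.6] after roll [-1.8 66.1 12.5]
```

Emit:
{"name": "drive_tool", "arguments": {
  "offset": [
    [-1, 20, 13],
    [0, 30, 2],
    [0, 18, 0],
    [0, 0, 0]
  ],
  "roll": [0, 0, 0, 0],
  "fingers": [0.75, 0.75, 0.75, 0.75]
}}

```text
t: 10.45
ee_pos: [640.0, -272.6, 235.9]
tcp_rot: [-1.621, 0.016, -1.788]
contact_force: [3.2, -2.4, -1.4]
opening: 35.5
```

```bash
python3 go.py 569 -257 250 -1.79; python3 - <<'E'
from m import *
im,d,c=snap('scene'); cv2.imwrite('pics/s4.png',cv2.resize(im[150:350,160:400],None,fx=3,fy=3)[...,::-1])
E
```

```text
t 10.45 pos [ 640.  -272.6  235.9] rot [-1.6  0.  -1.8] open 35.491211610422916 F [ 3.2 -2.4 -1.4] q [-0.4  0.3  1.5  0.   1.4  1.4]
roll 0.002 offset now [  0.1 -14.1 -72.7] after roll [  0.2 -14.1 -72.7]
```

View pics/s4.png

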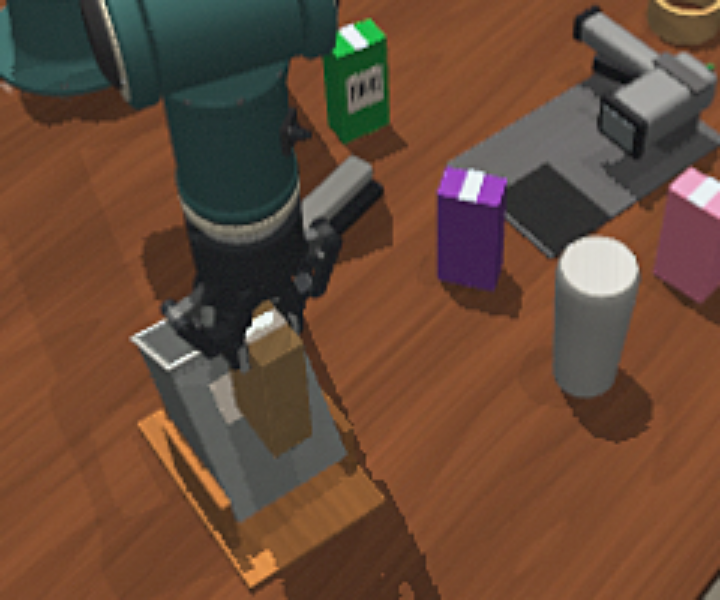

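The carton is outside the far wall, its lower near edge just touching (3–4 N). Pressing towards the robot in small steps.

Emit:
{"name": "drive_tool", "arguments": {
  "offset": [
    [0, -2, -6],
    [0, -2, -6],
    [0, -1, -6]
  ],
  "roll": [0, 0, 0],
  "fingers": [0.75, 0.75, 0.75]
}}

```text
t: 10.8
ee_pos: [627.7, -269.1, 247.5]
tcp_rot: [-1.606, 0.014, -1.786]
contact_force: [5.5, -1.0, -2.0]
opening: 34.9
```

Emit:
{"name": "drive_tool", "arguments": {
  "offset": [
    [0, 0, -6],
    [0, 0, -6],
    [0, 0, -6],
    [0, 0, -6]
  ],
  "roll": [0, 0, 0, 0],
  "fingers": [0.75, 0.75, 0.75, 0.75]
}}

```text
t: 11.2
ee_pos: [610.9, -264.5, 259.5]
tcp_rot: [-1.58, 0.011, -1.784]
contact_force: [5.3, -1.4, -2.5]
opening: 34.9
```

```bash
python3 go.py 569 -257 250 -1.79; python3 - <<'E'
from m import *
im,d,c=snap('scene'); cv2.imwrite('pics/s5.png',cv2.resize(im[200:350,180:340],None,fx=4,fy=4)[...,::-1])
E
```

```text
t 11.2 pos [ 610.9 -264.5  259.5] rot [-1.6  0.  -1.8] open 34.93880103736779 F [ 5.3 -1.4 -2.5] q [-0.5  0.2  1.6  0.   1.3  1.3]
roll 0.006 offset now [  1.6   9.5 -42.5] after roll [  1.8   9.5 -42.5]
```

View pics/s5.png

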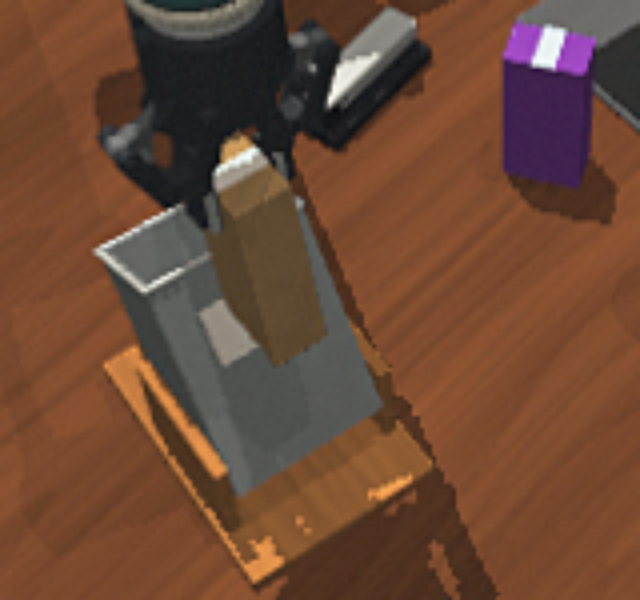

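The carton is tilting in the grip at only ~5.5 N. Continuing, with some downward offset against the z drift.

Emit:
{"name": "drive_tool", "arguments": {
  "offset": [
    [0, 4, -6],
    [0, 4, -6],
    [0, 4, -6],
    [0, 4, -6]
  ],
  "roll": [0, 0, 0, 0],
  "fingers": [0.75, 0.75, 0.75, 0.75]
}}

```text
t: 11.65
ee_pos: [596.9, -261.2, 260.7]
tcp_rot: [-1.544, 0.006, -1.783]
contact_force: [5.2, -0.7, 3.3]
opening: 35.1
```

```bash
python3 go.py 569 -257 250 -1.79
```

```text
t 11.65 pos [ 596.9 -261.2  260.7] rot [-1.5  0.  -1.8] open 35.11139368741825 F [ 5.2 -0.7  3.3] q [-0.5  0.2  1.6  0.   1.3  1.3]
roll 0.007 offset now [  1.8  10.7 -28.2] after roll [  2.   10.7 -28.2]
```

Emit:
{"name": "drive_tool", "arguments": {
  "offset": [
    [1, 4, -6],
    [0, 4, -6],
    [0, 4, -6],
    [0, 4, -6],
    [0, 4, -6]
  ],
  "roll": [0, 0, 0, 0, 0],
  "fingers": [0.75, 0.75, 0.75, 0.75, 0.75]
}}

```text
t: 12.15
ee_pos: [578.4, -257.1, 257.9]
tcp_rot: [-1.506, 0.003, -1.782]
contact_force: [4.9, -0.7, 4.8]
opening: 34.9
```

```bash
python3 go.py 569 -257 250 -1.79; python3 - <<'E'
from m import *
im,d,c=snap('scene'); cv2.imwrite('pics/s6.png',cv2.resize(im[200:350,180:340],None,fx=4,fy=4)[...,::-1])
E
```

```text
t 12.15 pos [ 578.4 -257.1  257.9] rot [-1.5  0.  -1.8] open 34.89072116302791 F [ 4.9 -0.7  4.8] q [-0.5  0.1  1.7  0.   1.2  1.3]
roll 0.008 offset now [ 1.8  7.9 -9.2] after roll [ 1.9  7.9 -9.2]
```

View pics/s6.png

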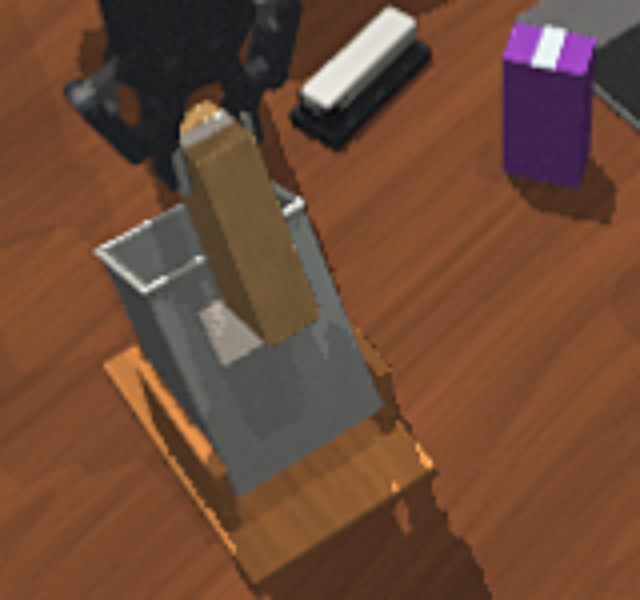

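Emit:
{"name": "drive_tool", "arguments": {
  "offset": [
    [1, 3, -5],
    [0, 3, -5],
    [0, 3, -4]
  ],
  "roll": [0, 0, 0],
  "fingers": [0.75, 0.75, 0.75]
}}

```text
t: 12.5
ee_pos: [565.9, -255.2, 251.6]
tcp_rot: [-1.499, 0.002, -1.783]
contact_force: [4.8, -1.8, 4.6]
opening: 35.3
```

```bash
cat > ang.py <<'E'
from m import *
s=get_state(); print('tcp',s['ee_pos'],s['tcp_rot'].round(3).tolist(),'F',s['contact_force'])
c=np.array([544.7,-251.8,167]); yaw=-.219
Rm=R.from_euler('ZY',[yaw,-np.pi/6]).as_matrix()
snap('scene'); z=load('scene'); W=cloud(z); im=z['im'].astype(int)
G=s['ee_pos']+[0,0,19]
T=(W-c)@Rm
hue=cv2.cvtColor(z['im'],cv2.COLOR_RGB2HSV)
m=(np.linalg.norm(W-G,axis=2)<145)&(hue[...,0]>9)&(hue[...,0]<25)&(hue[...,1]>70)&(T[...,2]>-60)&(W[...,2]>100)
print(m.sum())
# far (+x) face: fit plane by dominant normal
P=T[m]; 
best=None; rng=np.random.default_rng(0)
for i in range(400):
    a=P[rng.choice(len(P),3,False)]; n=np.cross(a[1]-a[0],a[2]-a[0]); l=np.linalg.norm(n)
    if l<200: continue
    n/=l; 
    if abs(n[0])<.75: continue
    k=abs((P-a[0])@n)<1.5
    if best is None or k.sum()>best.sum(): best=k
Q=P[best]; cc=Q.mean(0); n=np.linalg.svd(Q-cc)[2][2]; n*=np.sign(n[0])
print('far face in tin frame: n',n,'pts',best.sum(),'centre',cc,'tilt from tin axis',np.arctan2(n[2],n[0]),'yaw',np.arctan2(n[1],n[0]))
print('extent y',np.percentile(Q[:,1],[2,98]),'z',np.percentile(Q[:,2],[1,99]))
v=z['im'].copy(); vv=v[m]; 
cv2.imwrite('pics/'+__import__('sys').argv[1]+'.png',cv2.resize(v[170:350,150:370],None,fx=3.4,fy=3.3)[...,::-1])
E
python3 ang.py s7
```

```text
tcp [ 565.9 -255.2  251.6] [-1.499, 0.002, -1.783] F [ 4.8 -1.8  4.6]
1170
far face in tin frame: n [ 1.  0. -0.] pts 553 centre [99.9 -1.3 27.5] tilt from tin axis -0.003060081393713218 yaw 0.0006731534937373287
extent y [-18.4  16.2] z [-37.4  90.6]
```

View pics/s7.png

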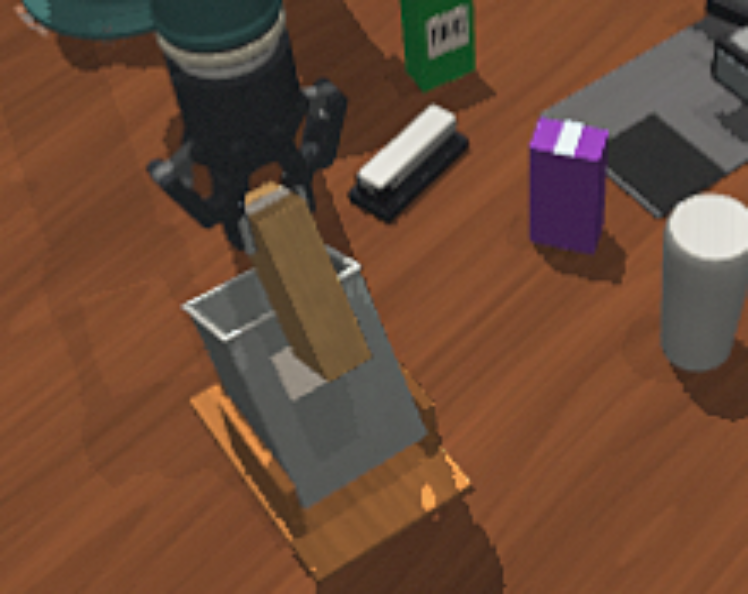

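The carton is now parallel to the tin within 0.003 rad (far-face fit), bottom at z≈-38, x≈70 in the mouth frame. Backing off, raising along the tin axis and shifting over the mouth.

Emit:
{"name": "drive_tool", "arguments": {
  "offset": [
    [0, -4, 7],
    [0, -18, -9],
    [0, -18, -9],
    [0, -18, -9],
    [0, 0, 0]
  ],
  "roll": [0, 0, 0, 0, 0],
  "fingers": [0.75, 0.75, 0.75, 0.75, 0.75]
}}

```text
t: 13.05
ee_pos: [533.9, -247.4, 297.4]
tcp_rot: [-1.53, 0.007, -1.782]
contact_force: [0.7, -0.7, -2.4]
opening: 34.9
```

```bash
python3 ang.py s8
```

```text
tcp [ 533.9 -247.4  297.4] [-1.53, 0.007, -1.782] F [ 0.7 -0.7 -2.4]
1229
far face in tin frame: n [ 1. -0. -0.] pts 573 centre [95.  -0.9 82.6] tilt from tin axis -0.013344447614148418 yaw -0.01175209003230417
extent y [-17.9  17. ] z [ 18.4 146.3]
```

View pics/s8.png

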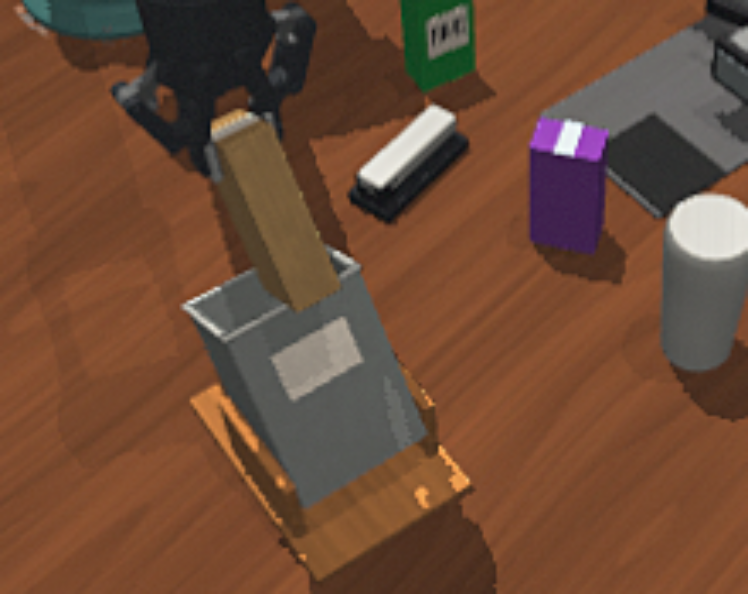

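Emit:
{"name": "drive_tool", "arguments": {
  "offset": [
    [0, 7, -15],
    [0, 7, -15],
    [0, 7, -15],
    [0, 7, -14],
    [0, 0, 0]
  ],
  "roll": [0, 0, 0, 0, 0],
  "fingers": [0.75, 0.75, 0.75, 0.75, 0.75]
}}

```text
t: 13.6
ee_pos: [467.5, -230.5, 249.2]
tcp_rot: [-1.563, 0.015, -1.782]
contact_force: [-0.1, -0.3, -2.4]
opening: 35.2
```

```bash
python3 ang.py s9
```

```text
tcp [ 467.5 -230.5  249.2] [-1.563, 0.015, -1.782] F [-0.1 -0.3 -2.4]
1065
far face in tin frame: n [ 1.  0. -0.] pts 433 centre [10.4  0.7 75.8] tilt from tin axis -0.0395083592983008 yaw 0.004434768668279883
extent y [-15.9  19. ] z [ 10.  138.1]
```

View pics/s9.png

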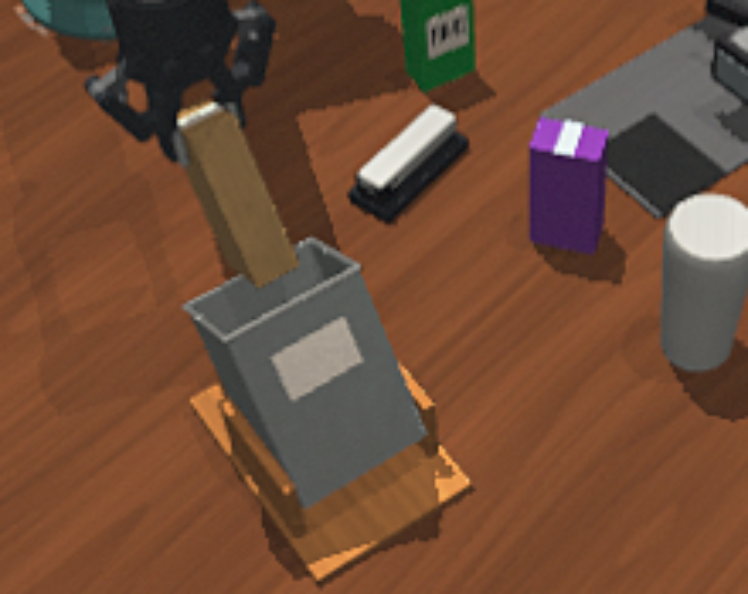

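Emit:
{"name": "drive_tool", "arguments": {
  "offset": [
    [0, -4, 7],
    [0, -5, 9],
    [0, 0, 0]
  ],
  "roll": [0, 0, 0],
  "fingers": [0.75, 0.75, 0.75]
}}

```text
t: 13.95
ee_pos: [486.6, -234.9, 258.3]
tcp_rot: [-1.563, 0.016, -1.782]
contact_force: [0.0, 0.5, -2.6]
opening: 35.2
```

```bash
python3 ang.py s10
```

```text
tcp [ 486.6 -234.9  258.3] [-1.563, 0.016, -1.782] F [ 0.   0.5 -2.6]
1078
far face in tin frame: n [ 1. -0. -0.] pts 487 centre [31.6  1.3 73.4] tilt from tin axis -0.04243900423653973 yaw -0.02331151402606927
extent y [-16.   18.8] z [  7.5 135.8]
```

Emit:
{"name": "drive_tool", "arguments": {
  "offset": [
    [0, 9, 1],
    [0, 7, 4],
    [0, 7, 4],
    [0, 7, 4],
    [0, 0, 0]
  ],
  "roll": [0, 0, 0, 0, 0],
  "fingers": [0.75, 0.75, 0.75, 0.75, 0.75]
}}

```text
t: 14.5
ee_pos: [500.7, -237.2, 225.2]
tcp_rot: [-1.565, 0.016, -1.781]
contact_force: [-0.5, -0.1, -2.6]
opening: 34.8
```

```bash
python3 ang.py s11
```

```text
tcp [ 500.7 -237.2  225.2] [-1.565, 0.016, -1.781] F [-0.5 -0.1 -2.6]
886
far face in tin frame: n [ 1.  -0.1 -0. ] pts 366 centre [28.1  0.9 51.6] tilt from tin axis -0.04645587364150881 yaw -0.05517476083936569
extent y [-15.6  19.1] z [ -2.5 101. ]
```

View pics/s11.png

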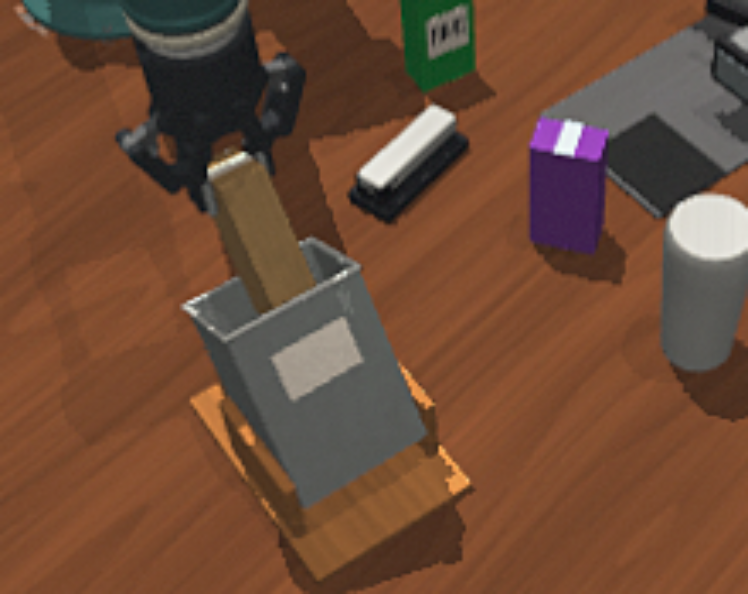

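Emit:
{"name": "drive_tool", "arguments": {
  "offset": [
    [0, 8, 5],
    [0, 8, 5],
    [0, 8, 5],
    [0, 8, 5],
    [0, 8, 5],
    [0, 0, 0]
  ],
  "roll": [0, 0, 0, 0, 0, 0],
  "fingers": [0.75, 0.75, 0.75, 0.75, 0.75, 0.75]
}}

```text
t: 15.15
ee_pos: [527.8, -242.4, 182.4]
tcp_rot: [-1.564, 0.015, -1.781]
contact_force: [-0.0, 0.3, -1.2]
opening: 35.1
```

```bash
python3 ang.py s12
```

```text
tcp [ 527.8 -242.4  182.4] [-1.564, 0.015, -1.781] F [-0.   0.3 -1.2]
482
far face in tin frame: n [ 1.  0. -0.] pts 201 centre [31.3  2.2 24.6] tilt from tin axis -0.042919991308182776 yaw 0.007775074249065898
extent y [-15.1  19.8] z [-1.  51.4]
```

View pics/s12.png

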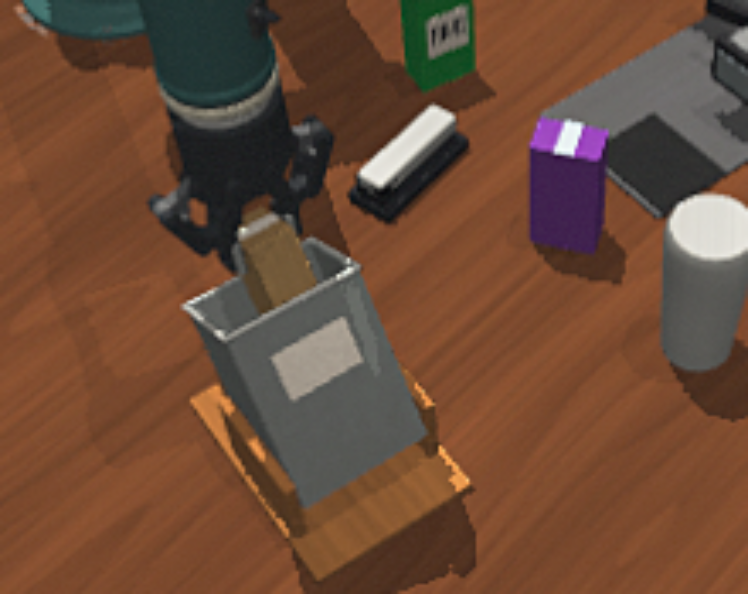

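Inside about 78 mm with no contact, centred within a few mm. Lowering on, slower.

Emit:
{"name": "drive_tool", "arguments": {
  "offset": [
    [0, 7, 3],
    [0, 7, 3],
    [0, 5, 2],
    [0, 0, 0]
  ],
  "roll": [0, 0, 0, 0],
  "fingers": [0.75, 0.75, 0.75, 0.75]
}}

```text
t: 15.6
ee_pos: [536.8, -244.3, 163.1]
tcp_rot: [-1.562, 0.015, -1.781]
contact_force: [-0.3, 0.1, -2.0]
opening: 35.1
```

```bash
python3 ang.py s13
```

```text
tcp [ 536.8 -244.3  163.1] [-1.562, 0.015, -1.781] F [-0.3  0.1 -2. ]
325
far face in tin frame: n [ 1.  -0.  -0.1] pts 108 centre [30.4  2.  13.5] tilt from tin axis -0.05929962317188793 yaw -0.027033362047978203
extent y [-15.   19.2] z [-1.3 29.4]
```

Emit:
{"name": "drive_tool", "arguments": {
  "offset": [
    [0, 3, 1.5],
    [0, 3, 1.5],
    [0, 0, 0]
  ],
  "roll": [0, 0, 0],
  "fingers": [0.75, 0.75, 0.75]
}}

```text
t: 15.95
ee_pos: [540.3, -245.1, 157.8]
tcp_rot: [-1.561, 0.014, -1.781]
contact_force: [-0.0, 0.2, -2.4]
opening: 35.0
```

Emit:
{"name": "drive_tool", "arguments": {
  "offset": [
    [0, 2, 1],
    [0, 0, 0]
  ],
  "roll": [0, 0],
  "fingers": [0.75, 0.75]
}}

```text
t: 16.15
ee_pos: [541.5, -245.4, 155.8]
tcp_rot: [-1.561, 0.014, -1.781]
contact_force: [-0.2, 1.0, -2.9]
opening: 35.3
```

Emit:
{"name": "drive_tool", "arguments": {
  "offset": [
    [0, 2, 1],
    [0, 0, 0]
  ],
  "roll": [0, 0],
  "fingers": [0.75, 0.75]
}}

```text
t: 16.35
ee_pos: [542.7, -245.6, 153.9]
tcp_rot: [-1.56, 0.014, -1.781]
contact_force: [-0.2, -0.1, -2.5]
opening: 35.1
```

Emit:
{"name": "drive_tool", "arguments": {
  "offset": [
    [0, 2, 1],
    [0, 0, 0]
  ],
  "roll": [0, 0],
  "fingers": [0.75, 0.75]
}}

```text
t: 16.55
ee_pos: [543.6, -245.9, 152.5]
tcp_rot: [-1.56, 0.014, -1.781]
contact_force: [-1.4, 0.1, 1.3]
opening: 34.8
```

```bash
python3 ang.py s14
```

```text
tcp [ 543.6 -245.9  152.5] [-1.56, 0.014, -1.781] F [-1.4  0.1  1.3]
233
far face in tin frame: n [ 1.  -0.  -0.1] pts 66 centre [31.9  3.5 11. ] tilt from tin axis -0.14220014775846057 yaw -0.03867125105050769
extent y [-15.4  51.7] z [-1.3 78.9]
```

Contact felt: wrist force changed by about +3.8 N in z and -1.2 N in x, along the tin axis. One small confirming step.

Emit:
{"name": "drive_tool", "arguments": {
  "offset": [
    [0, 1, 0.6],
    [0, 0, 0]
  ],
  "roll": [0, 0],
  "fingers": [0.75, 0.75]
}}

```text
t: 16.8
ee_pos: [543.8, -245.9, 152.3]
tcp_rot: [-1.561, 0.014, -1.781]
contact_force: [-2.2, 0.5, 1.5]
opening: 35.2
```

Emit:
{"name": "drive_tool", "arguments": {
  "offset": [
    [0, 0, 0],
    [0, 0, 0],
    [0, 0, 0],
    [0, 0, 0],
    [0, 0, 0]
  ],
  "roll": [0, 0, 0, 0, 0],
  "fingers": [0.58, 0.54, 0.5, 0.46, 0.46]
}}

```text
t: 17.3
ee_pos: [545.8, -246.6, 153.0]
tcp_rot: [-1.556, 0.013, -1.781]
contact_force: [-0.1, -0.1, 0.2]
opening: 46.6
```

```bash
python3 ang.py s15
```

```text
tcp [ 545.8 -246.6  153. ] [-1.556, 0.013, -1.781] F [-0.1 -0.1  0.2]
280
far face in tin frame: n [1.  0.  0.1] pts 91 centre [19.   2.2  6.8] tilt from tin axis 0.09121313210374053 yaw 0.0031758088714620722
extent y [-14.8  20.5] z [-6.1 21.8]
```

View pics/s15.png

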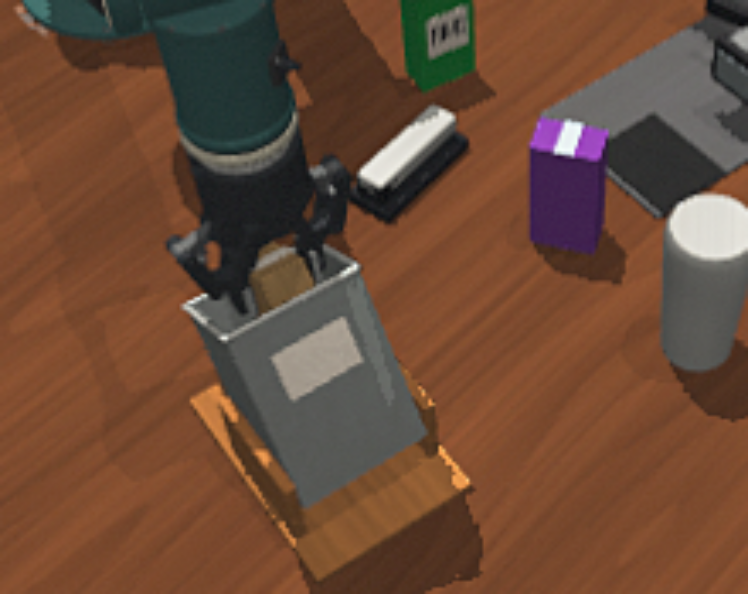

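Released (46.6 mm opening, wrist force ~0) and the carton has settled against the lower wall. Retreating straight up.

Emit:
{"name": "drive_tool", "arguments": {
  "offset": [
    [0, -5, 0],
    [0, -10, 0],
    [0, -15, 0],
    [0, -25, 0],
    [0, -30, 0],
    [0, -35, 0],
    [0, -35, 0],
    [0, 0, 0]
  ],
  "roll": [0, 0, 0, 0, 0, 0, 0, 0],
  "fingers": [0.46, 0.46, 0.46, 0.46, 0.46, 0.3, 0.2, 0.2]
}}

```text
t: 18.15
ee_pos: [543.2, -248.4, 321.4]
tcp_rot: [-1.552, 0.012, -1.781]
contact_force: [0.3, -0.3, 1.2]
opening: 68.0
```

Emit:
{"name": "drive_tool", "arguments": {
  "offset": [
    [-40, 0, -10],
    [-40, 0, -10],
    [-40, 0, -10],
    [-40, 0, -10],
    [-40, 0, -10],
    [0, 0, 0]
  ],
  "roll": [0, 0, 0, 0, 0, 0],
  "fingers": [0.2, 0.2, 0.2, 0.2, 0.2, 0.2]
}}

```text
t: 18.75
ee_pos: [537.2, -37.9, 330.9]
tcp_rot: [-1.54, 0.012, -1.787]
contact_force: [0.2, 0.1, -0.6]
opening: 68.2
```

```bash
python3 - <<'E'
from m import *
c=np.array([544.7,-251.8,167]); Rm=R.from_euler('ZY',[-.219,-np.pi/6]).as_matrix()
im,d,k=snap('top'); z=load('top'); W=cloud(z); T=(W-c)@Rm
cv2.imwrite('pics/t9.png',im[...,::-1]); b=im[140:250,395:505]
snap('scene'); s=load('scene')
cv2.imwrite('pics/s16.png',np.hstack([cv2.resize(b,(400,400)),cv2.resize(s['im'][220:340,190:310],(400,400))])[...,::-1])
hsv=cv2.cvtColor(im,cv2.COLOR_RGB2HSV)
m=(abs(T[...,0])<50)&(abs(T[...,1])<45)&(T[...,2]>5)&(T[...,2]<40)&(hsv[...,2]>100)
print(m.sum(),np.percentile(T[m],[3,50,97],axis=0))
X,Y,Z=W[...,0],W[...,1],W[...,2]
m=(abs(X-748)<60)&(abs(Y-9)<60)&(Z>155)
print('tumbler',cv2.minAreaRect(W[m][:,:2].astype(np.float32))[0]); print(get_state()['contact_force'],get_state()['joint_velocities'])
E
```

```text
362 [[-38.2  -9.9  11.1]
 [-11.4   7.6  16.8]
 [ 14.5  24.7  19.9]]
tumbler (748.1928100585938, 9.915447235107422)
[ 0.2 -0.4 -0.4] [-0.  0. -0. -0. -0. -0.]
```

View pics/s16.png

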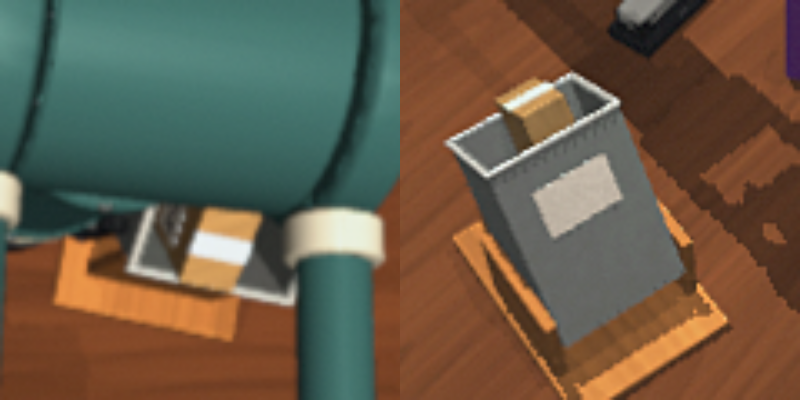

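View pics/t9.png

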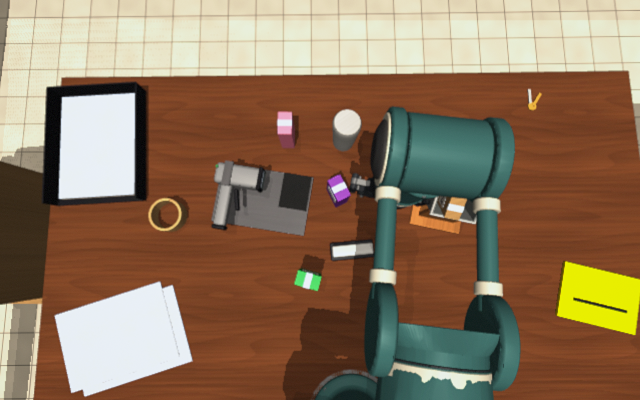

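The carton sits in the tin with its top about 17 mm above the rim, so its bottom is about 113 mm down. It leans on the lower wall, tilted roughly 0.1 rad at most. The trigger stands out, the bystanders look unmoved and the arm is free in the air. Handing in.

```bash
python3 -c "
from station import *
print(sign_off())"
```

```text
the job is handed in; nothing more can be done
None
```

The job is done and handed in at about 19 s of the 64 s allowed; `sign_off()` gives no verdict.

- **Trigger:** With the carton still standing on the mat, I squeezed the trigger until it lay parallel to the grip (opening stalled at 44 mm), then let it spring back. A picture showed it standing out again.
- **Turning the carton:** The tool can only point straight down, so I gripped the carton across its 36 mm side. I pressed it at about 5–7 N on the wrist against the tin's outer far wall until it turned parallel to the tin, within 0.003 rad.
- **Placing:** I lowered it along the tin's axis until I felt about 4 N at the bed, opened the fingers slowly and backed off straight up.

**Last checks:**
- The carton's bottom is about 113 mm below the rim, which matches the bed depth I measured earlier.
- It leans on the lower wall about 0.09 rad from the tin's axis. That fit used few points, so it is rough.
- The wrist force was about zero and the arm was in free air.
- The tumbler measured within 1 mm of where it started. The tape roll and stapler look unmoved in the pictures, but I did not measure them.

The moves overshot or drifted: one shift over the mouth went about 20 mm too far. The tool tilted by up to 0.07 rad along the way. I corrected the overshoot from the camera before inserting the carton.

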